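Put a refilled bottle back in the packed bottle rack

ROBOT

A 7-joint arm with a two-finger parallel gripper is mounted at the origin on the work surface. World frame = base frame: x ahead of the robot, y to its left, z up, the work surface at z = 0. Lengths are in m, angles in rad, forces in N, time in s.
With the tool pointing down it reaches from about 0.4 to 0.875 m from the base axis. Payload 19.3 kg.
Tool frame: the origin (TCP) lies at the very end of the fingers, on their centre line; the grasp point (between the pads) lies 19 mm behind it; x points along the fingers, y is the direction in which the jaws open and shut, and the axes are right-handed (so a half turn about x gives the same grasp; the last joint's range is limited). The gripper opens to 85 mm and grips with 20 to 120 N. Pads are 22 mm wide; open, the fingers measure 114 mm over their backs; the gripper's body (76 mm by 85 mm) begins 54 mm behind the grasp point. The pads swing forward as they close: fully open they stand 13 mm farther back than shut.
Start: joints at [-0.07, 0.521, -0.036, 1.599, 0.021, 1.021, -0.113], TCP at [0.625, -0, 0.231] pointing down, gripper open.
Joint ranges: [-2.91, 2.91], [-0.3, 2.13], [-1.5, 1.42], [0.17, 2.43], [-1.26, 4.41], [0.16, 1.93], [-2.52, 2.52]. Speed limits (rad/s): [1.89, 1.89, 2.39, 2.39, 3.01, 3.01, 3.01].

INTERFACE

Orientations are given as [roll, pitch, yaw] about the fixed x, y, z axes, in that order (R = Rz(yaw) Ry(pitch) Rx(roll)).
In Python, from workcell import bot, grab_frame, job_done gives the robot as it stands.
- The arm moves only by the shell command python3 -m pendant 'ROWS' [OPENING] [FORCE]. ROWS is JSON, a list of rows, each a list of 4 numbers: the shift along the tool's x, y, z in mm, then the turn about the tool's x in degrees. A call has 1 to 12 rows; each row shifts and turns the commanded pose from where the row before left it, along the tool's axes as they then stand; what a row does not reach is not made up. A row lasts 1/8 s, in which the tool goes at most 62.5 mm and 10.7 degrees, less where a joint would pass 70% of its speed; a pose out of reach is approached as far as the arm can. A call is refused whole if a number of a shift passes 62.5 or a number of a turn 10.7, either way. A call with a gripper value outside its range is refused whole. OPENING is the opening, from -1 (shut) to 1 (fully open), set as the call begins (- or left out, the last holds). The fingers move at their own pace and stop on an object; FORCE is the grip in N (left out, the last holds). Time passes only in rows, so rows that do not move let the fingers close. It gives the time, the measured TCP pose, the force and the opening at its end, in the units of the state.
- bot.observe(): the state, without advancing time (a new reading comes with each control period).
- grab_frame(name): name is "scene" or "side" or "wrist"; returns a dict with "img" (400x640x3 uint8, red, green, blue), "fovy" (degrees; the focal length in pixels is half the picture's height over the tangent of half this angle, whatever the lens; pixels are square), "cx", "cy" (the principal point, pixels), "R" (3x3) and "t" (3): a world point X has camera coordinates R X + t. Camera axes: x right, y down, z forward; pixel columns grow to the right and rows downward; lengths in m; the calibration is good to about 2 mm. A picture is of the moment at which its call begins. There is no depth.
- job_done(): hands the job in, once; it reports no verdict.
The state is a dict: "clock": time; "qpos": joint angles; "qd": joint speeds; "joint_efforts": joint torques, N m; "position": TCP position; "tool_rot": TCP orientation; "force": force on the tool from outside, world axes, zero at the start; "moment": the same for the moment, N m; "grip_width": finger opening in m.
Only numpy, scipy, OpenCV 4.12 (cv2) and the standard library are available. Lean on these libraries where they do the work, as an engineer would, in place of code of your own. Each camera call takes 0.05 s, during which the arm holds its last target.

TASK

Take the green-capped bottle from the tray and put it back in the bottle rack at the place with the green tags: the bottles in the rack have closed up over that place, so slide them apart along the rack first, without lifting them out. Set the bottle down upright on the rack floor, do not let it drop, so that in the end each of the five bottles stands upright at a tag of its own colour. Do not tip any bottle, and leave the spray bottle, the tissue box and the steel dish where they are.

Things in the scene. Friction and masses are not known exactly. Their poses are not given: they have to be found in the camera images.
- rack: fixed stainless bottle rack: a trough, long along its own y, z up. Origin: centre of its underside. Inside 300 mm long (y -150 to 150) and 66 mm wide (x -33 to 33), floor 10 mm above the origin. Side lips reach 28 mm, end cheeks 66 mm above the origin; a 6 mm guard rod runs along each side at 54 mm, in line with the lips. Tags lie on sloping ledges outside both lips.
- rack_floor (a point): centre of the trough floor, axes as the rack. Five 60 mm places lie along y at +120, +60, 0, -60 and -120 mm from here. Four 56 mm bottles stand in the rack, from +y to -y: yellow, white, white, blue. They slide along it and push one another (under 1 N each; pushed high up and fast they lean); pushed up to the ends they leave a 76 mm gap.
- tag_green: the place of the green-capped bottle: the second, third or fourth place of the rack. Origin: middle of that place, at the height of the trough floor; axes as the rack. The tag is a pair of green plates 46 mm long, one on the ledge on each long side of the rack.
- tag_yellow: the first place (+y end of the rack). Origin: middle of that place, at the height of the trough floor; axes as the rack. The tag is a pair of yellow plates 46 mm long, one on the ledge on each long side of the rack.
- tag_blue: the last place (-y end of the rack). Origin: middle of that place, at the height of the trough floor; axes as the rack. The tag is a pair of blue plates 46 mm long, one on the ledge on each long side of the rack.
- tag_white_1: a place for a white-capped bottle (second, third or fourth). Origin: middle of that place, at the height of the trough floor; axes as the rack. The tag is a pair of white plates 46 mm long, one on the ledge on each long side of the rack.
- tag_white_2: another place for a white-capped bottle (second, third or fourth). Origin: middle of that place, at the height of the trough floor; axes as the rack. The tag is a pair of white plates 46 mm long, one on the ledge on each long side of the rack.
- bottle_green: amber round bottle, 56 mm across, 125 mm tall, about 0.25 kg: straight body to 71 mm, rounded shoulder, neck 27 mm across from 89 to 97 mm, round screw cap 34 mm across from 97 to 125 mm; white label with a coloured band. Origin: centre of the underside, z up. Cap and band green; it stands in the tray, 3 mm above the work surface.
- bottle_yellow: amber round bottle, 56 mm across, 125 mm tall, about 0.25 kg: straight body to 71 mm, rounded shoulder, neck 27 mm across from 89 to 97 mm, round screw cap 34 mm across from 97 to 125 mm; white label with a coloured band. Origin: centre of the underside, z up. Cap and band yellow; in the rack, nearest its +y end.
- bottle_white_1: amber round bottle, 56 mm across, 125 mm tall, about 0.25 kg: straight body to 71 mm, rounded shoulder, neck 27 mm across from 89 to 97 mm, round screw cap 34 mm across from 97 to 125 mm; white label with a coloured band. Origin: centre of the underside, z up. Cap and band white; in the rack, second from the +y end. Like bottle_white_2: either may stand at either white tag.
- bottle_white_2: amber round bottle, 56 mm across, 125 mm tall, about 0.25 kg: straight body to 71 mm, rounded shoulder, neck 27 mm across from 89 to 97 mm, round screw cap 34 mm across from 97 to 125 mm; white label with a coloured band. Origin: centre of the underside, z up. Cap and band white; in the rack, third from the +y end.
- bottle_blue: amber round bottle, 56 mm across, 125 mm tall, about 0.25 kg: straight body to 71 mm, rounded shoulder, neck 27 mm across from 89 to 97 mm, round screw cap 34 mm across from 97 to 125 mm; white label with a coloured band. Origin: centre of the underside, z up. Cap and band blue; in the rack, nearest its -y end.
- tray: fixed shallow stainless tray, 216 mm (x) by 126 mm (y), floor 3 mm thick, rim 16 mm high. Origin at the centre of its underside. The green-capped bottle and the spray bottle stand in it, 100 mm apart along its x, either one at the front.
- spray: bystander: amber bottle like the others (56 mm across) with a grey band and a black spray head, 150 mm tall in all; its thin steel nozzle points to its own -y and reaches 58 mm from its axis. Origin at the centre of its underside.
- tissue_box: bystander: white and light blue tissue box, 115 (x) x 235 (y) x 67 mm, left of the rack (+y). Origin at the centre of its underside.
- dish: bystander: small steel bowl, 90 mm across, 28 mm high, beyond the rack. Origin at the centre of its underside.
- instrument_jar: bystander, fixed: steel jar 76 mm across and 110 mm high holding thin steel instruments up to 205 mm high, beyond the tray. Origin at the centre of its underside.
There are look-alikes about, which are no part of the job. Leave any red look-alike of the bottle_white_2 alone. What is shaped like the bottle_green but red is not meant.

How it is judged:
At the end, for the whole second after the job is handed in: Green-capped bottle within 18 mm (horizontally) of the middle of the green-tagged place; yellow and blue within 24 mm of their places, each white one within 24 mm of a white-tagged place; all five on the rack floor (within 4 mm), within 0.08 rad of upright, at rest (horizontal distance between bottle_green and tag_green below 0.018 m and horizontal distance between bottle_yellow and tag_yellow below 0.024 m and horizontal distance between bottle_blue and tag_blue below 0.024 m and (horizontal distance between bottle_white_1 and tag_white_1 below 0.024 m or horizontal distance between bottle_white_1 and tag_white_2 below 0.024 m) and (horizontal distance between bottle_white_2 and tag_white_1 below 0.024 m or horizontal distance between bottle_white_2 and tag_white_2 below 0.024 m) and z of bottle_yellow in the frame of rack between 0.006 and 0.015 m and angle between each of bottle_yellow, bottle_white_1, bottle_white_2, bottle_blue, bottle_green's own z axis and vertical below 0.08 rad and linear speed of each of bottle_yellow, bottle_white_1, bottle_white_2, bottle_blue, bottle_green below 0.02 m/s and z of bottle_white_1 in the frame of rack between 0.006 and 0.015 m and z of bottle_white_2 in the frame of rack between 0.006 and 0.015 m and z of bottle_blue in the frame of rack between 0.006 and 0.015 m and z of bottle_green in the frame of rack between 0.006 and 0.015 m); the robot touches nothing.
It fails at once if one of the bottles in the rack is lifted more than 20 mm off the rack floor (z of any of bottle_yellow, bottle_white_1, bottle_white_2, bottle_blue in the frame of rack above 0.03 m).
It fails at once if a bottle is tipped by more than 0.4 rad (angle between any of bottle_yellow, bottle_white_1, bottle_white_2, bottle_blue, bottle_green, spray's own z axis and vertical above 0.4 rad).
It fails at once if the green-capped bottle is let go over the rack with its underside more than 15 mm above the rack floor (x of bottle_green in the frame of rack between -0.06 and 0.06 m and y of bottle_green in the frame of rack between -0.18 and 0.18 m and z of bottle_green in the frame of rack above 0.025 m and contact force between bottle_green and the fingers below 0.02 N).
It fails at once if the spray bottle, the tissue box or the dish is moved by more than 25 mm (distance of any of spray, tissue_box, dish from where it was at the start of the episode above 0.025 m).
It also fails if it takes over 51 s, if anything falls off the work surface, if the arm or the gripper's body presses on something with over 40 N, if the wrist force passes 120 N, or if a joint passes its speed limit or range.

## Working session

There is one attempt and no reset: what is moved stays moved. The work goes in short steps, Python scripts to look and compute and a shell command to move; the robot and the scene stay as the last step left them, time stands still between calls to the robot, and variables do not carry over. Pictures are saved under pics/ and viewed, and the job is handed in when it is done.

```bash
ls; mkdir -p pics; cat > h.py <<'E'
import numpy as np, cv2, json
from workcell import bot, grab_frame
def snap(n,f):
    d=grab_frame(n); cv2.imwrite('pics/'+f+'.png',d['img'][:,:,::-1]); 
    np.savez('pics/'+f+'.npz',**d); return d
def ray(d,u,v):
    f=200/np.tan(np.radians(d['fovy'])/2); R=np.array(d['R']);t=np.array(d['t'])
    c=-R.T@t; return c,R.T@np.array([(u-d['cx'])/f,(v-d['cy'])/f,1])
def atz(d,u,v,z):
    c,r=ray(d,u,v); return c+r*(z-c[2])/r[2]
def proj(d,X):
    f=200/np.tan(np.radians(d['fovy'])/2); p=np.array(d['R'])@np.array(X)+np.array(d['t'])
    return np.array([f*p[0]/p[2]+d['cx'],f*p[1]/p[2]+d['cy']])
def load(f): 
    z=np.load('pics/'+f+'.npz'); return {k:z[k] for k in z}
E
python3 - <<'E'
from h import *
for n in ['scene','side','wrist']:
    d=snap(n,n+'0'); print(n,d['img'].shape,d['fovy'],-np.array(d['R']).T@d['t'])
s=bot.observe(); print(s)
E
```

```text
pics
scene (400, 640, 3) 55.99680408581305 [ 1.30562975 -0.26254642  0.49944893]
side (400, 640, 3) 53.48054519946647 [0.21850395 0.56680997 0.78422127]
wrist (400, 640, 3) 61.69830085774768 [0.62403916 0.07168121 0.37189573]
{'clock': 0.15, 'qpos': array([-0.07022373,  0.52186616, -0.03632462,  1.59987765,  0.02117221,
        1.02111347, -0.11278363]), 'qd': array([ 0.00038548, -0.00069329,  0.00082329, -0.00129473,  0.00054126,
       -0.00117274, -0.00032407]), 'joint_efforts': array([ 4.00798544e-04, -9.27376485e+01,  1.98035471e+00, -3.70049715e+01,
        1.79930578e-02,  6.46477114e-03, -1.41420460e-05]), 'position': array([ 6.24738366e-01, -9.60254776e-06,  2.30864579e-01]), 'tool_rot': array([-1.52793638,  1.56991529, -3.09872187]), 'force': array([-0.59302598, -0.90193923, -0.62026385]), 'moment': array([ 0.05418471, -0.03893724, -0.00164905]), 'grip_width': 0.08536937853566917}
```

View pics/scene0.png

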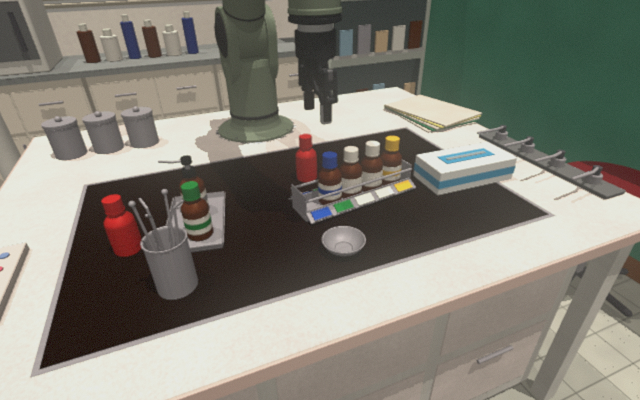

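View pics/side0.png

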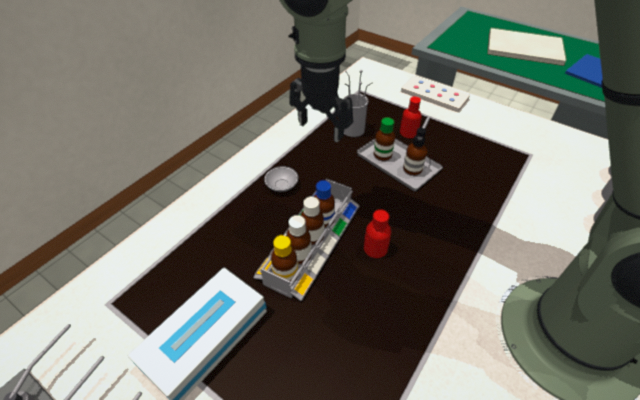

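View pics/wrist0.png

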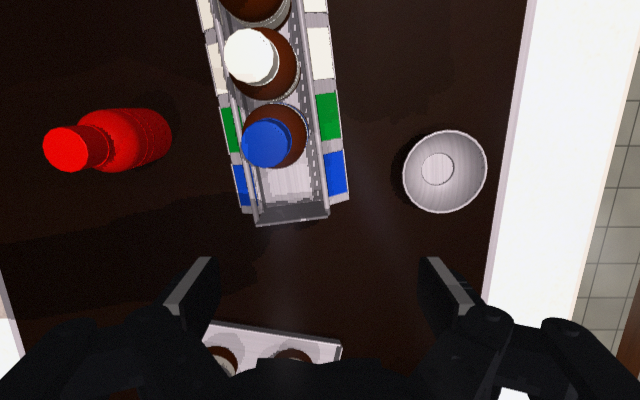

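```bash
python3 - <<'E'
from h import *
from scipy.spatial.transform import Rotation as Ro
print(np.round(Ro.from_euler('xyz',bot.observe()['tool_rot']).as_matrix(),3))
E
```

```text
[[-0.001  1.     0.   ]
 [-0.     0.    -1.   ]
 [-1.    -0.001  0.   ]]
```

```bash
python3 - <<'E'
import cv2
def c(n,x0,y0,x1,y1,k):
    i=cv2.imread(f'pics/{n}.png')[y0:y1,x0:x1]
    cv2.imwrite(f'pics/{n}_c.png',cv2.resize(i,None,fx=k,fy=k,interpolation=cv2.INTER_CUBIC))
c('scene0',280,125,430,225,5); c('side0',245,170,375,300,4.5); 
i=cv2.imread('pics/side0.png')[80:200,340:450]; cv2.imwrite('pics/side0_d.png',cv2.resize(i,None,fx=5,fy=5,interpolation=cv2.INTER_CUBIC))
E
```

```text
(no output)
```

View pics/scene0_c.png

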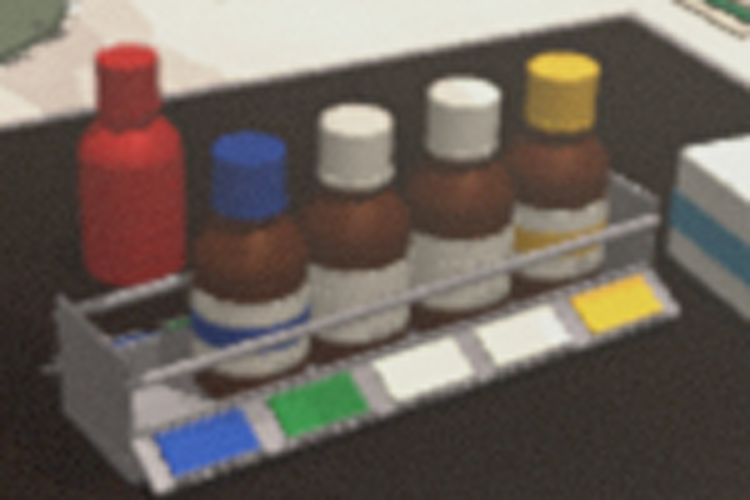

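View pics/side0_c.png

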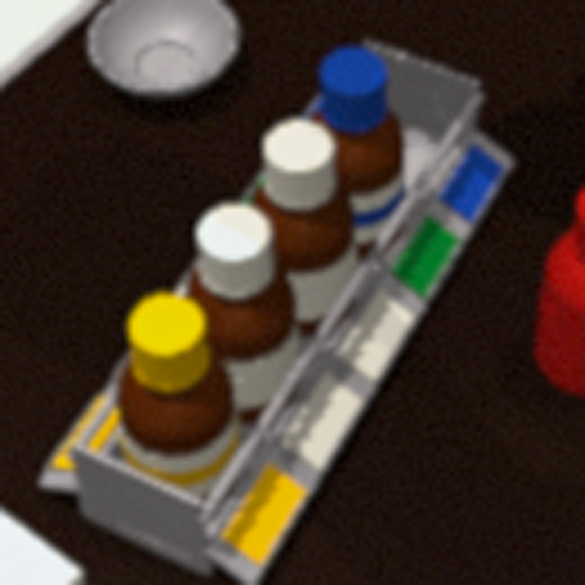

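View pics/side0_d.png

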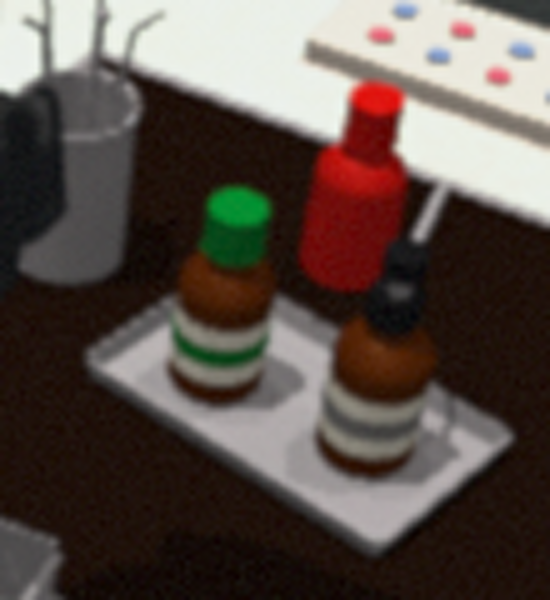

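```bash
python3 - <<'E'
from h import *
S=load('side0');C=load('scene0');W=load('wrist0')
P=lambda d,o,z,*a:[print(o,n,np.round(atz(d,u,v,z)[:2],4)) for n,u,v in a]
P(S,'side',.135,('y',282.1,241.8),('w1',297,221.8),('w2',311.4,203.3),('b',323.4,186.4))
P(C,'scene',.135,('y',392.8,138.2),('w1',372.8,143),('w2',351.2,148.8),('b',329.8,154.4))
P(W,'wrist',.135,('w2',252,56),('b',267,142))
P(S,'side',.128,('g',387.8,121.4));P(C,'scene',.128,('g',190,188.5))
P(S,'cheekS',.066,('+L',262.8,270),('+R',291.2,285.6),('-L',327.2,179.3),('-R',351.7,188.9))
P(C,'cheekC',.066,('-L',292.6,185),('-R',305.5,202),('+R',411.5,168.5),('+L',402.5,160))
P(W,'cheekW',.066,('-L',256,224),('-R',329,215))
P(S,'red',.13,('r',381,216)); 
E
```

```text
side y [0.5618 0.221 ]
side w1 [0.5691 0.1623]
side w2 [0.5754 0.1024]
side b [0.5837 0.0446]
scene y [0.5675 0.2196]
scene w1 [0.5731 0.1609]
scene w2 [0.582  0.0991]
scene b [0.5896 0.0416]
wrist w2 [0.5805 0.1002]
wrist b [0.5878 0.0444]
side g [ 0.5868 -0.2678]
scene g [ 0.6074 -0.2681]
cheekS +L [0.5851 0.2648]
cheekS +R [0.513  0.2597]
cheekS -L [ 0.6293 -0.0375]
cheekS -R [ 0.5592 -0.0448]
cheekC -L [ 0.5719 -0.0456]
cheekC -R [ 0.6537 -0.0434]
cheekC +R [0.6132 0.252 ]
cheekC +L [0.5631 0.2579]
cheekW -L [ 0.5631 -0.0427]
cheekW -R [ 0.6341 -0.0335]
red r [0.4335 0.0421]
```

```bash
python3 -m pendant '[[0,-6,-10,-7.15],[6,-9,-13,0],[6,-9,-13,0],[6,-7,-12,0],[0,0,0,0],[0,0,0,0]]' 0.5 25
python3 - <<'E'
from h import *
d=snap('wrist','w1')
from scipy.spatial.transform import Rotation as Ro
o=bot.observe(); print(o['position'],o['grip_width'],np.round(Ro.from_euler('xyz',o['tool_rot']).as_matrix(),3)); print(proj(d,o['position']))
E
```

```text
clock: 0.9
position: [0.5898, 0.0443, 0.2135]
tool_rot: [0.95, 1.57, -0.497]
force: [-0.3, 0.6, 0.4]
grip_width: 0.0643
[0.58984645 0.04409585 0.21347707] 0.06369948986904543 [[ 0.     0.992  0.124]
 [-0.     0.124 -0.992]
 [-1.     0.     0.   ]]
[320.2924238  262.88544242]
```

View pics/w1.png

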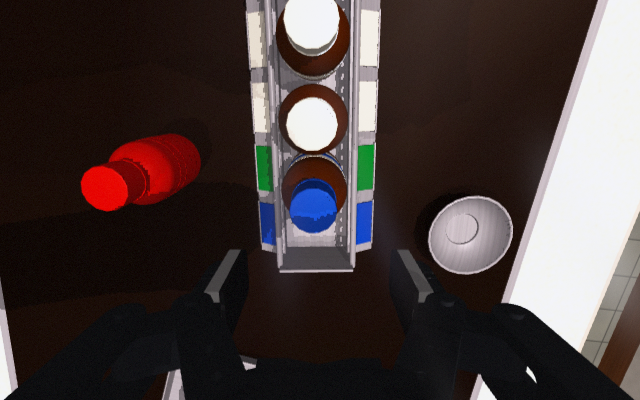

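```bash
python3 - <<'E'
from h import *
d=load('w1')
o=bot.observe(); p=o['position']
yv=np.array([.992,.124]);zv=np.array([.124,-.992])
hsv=cv2.cvtColor(d['img'],cv2.COLOR_RGB2HSV)
def show(n,u,v,z):
    q=atz(d,u,v,z)[:2]; e=q-p[:2]; print(n,np.round(q,4),'toolyz mm',np.round([e@yv*1e3,e@zv*1e3],1))
for n,u,v in [('b',313,206),('w2',311.5,124),('w1',311.5,25)]: show(n,u,v,.135)
show('cheek-L',279,268,.066);show('cheek-R',354,269,.066)
# tags centroids
for n,lo,hi in [('green',(50,120,40),(75,255,255)),('blue',(105,120,40),(125,255,255))]:
    m=cv2.inRange(hsv,lo,hi); k,_,st,c=cv2.connectedComponentsWithStats(m)
    for i in range(1,k):
        if st[i,4]>100: print(st[i]); show(n,*c[i],.02)
E
```

```text
b [0.585  0.0466] toolyz mm [-4.5 -3.1]
w2 [0.5775 0.1011] toolyz mm [ -5.2 -58.1]
w1 [0.5708 0.158 ] toolyz mm [  -4.8 -115.4]
cheek-L [ 0.5617 -0.0407] toolyz mm [-38.4  80.7]
cheek-R [ 0.633 -0.033] toolyz mm [33.3 81.8]
[357 145  17  46 692]
green [0.6349 0.0582] toolyz mm [46.5 -8.4]
[256 146  17  45 633]
green [0.5339 0.0447] toolyz mm [-55.5  -7.5]
[ 289  178   48   55 2089]
blue [0.5875 0.0112] toolyz mm [-6.4 32.3]
[356 201  16  44 617]
blue [ 0.6429 -0.0007] toolyz mm [47.1 51.1]
[260 202  16  43 571]
blue [ 0.542  -0.0143] toolyz mm [-54.7  52. ]
```

```bash
python3 -m pendant '[[15,-2,-1.5,0],[20,-2.5,-1.5,0],[20,0,0,0],[20,0,0,0],[15,0,0,0],[12,0,0,0],[8,0,0,0],[3,0,0,0],[0,0,0,0],[0,0,0,0]]'
python3 -m pendant '[[0,0,0,0],[0,0,0,0],[0,0,0,0],[0,0,0,0],[0,0,0,0]]' -0.6 25
python3 - <<'E'
from h import *
snap('wrist','w2');snap('side','s2')
E
```

```text
clock: 2.2
position: [0.5849, 0.047, 0.1007]
tool_rot: [1.56, 1.57, 0.114]
force: [-0.5, -0.1, 0.5]
grip_width: 0.064
clock: 2.82
position: [0.5849, 0.047, 0.1006]
tool_rot: [1.587, 1.57, 0.141]
force: [1.4, -0.1, 6.0]
grip_width: 0.0335
```

View pics/w2.png

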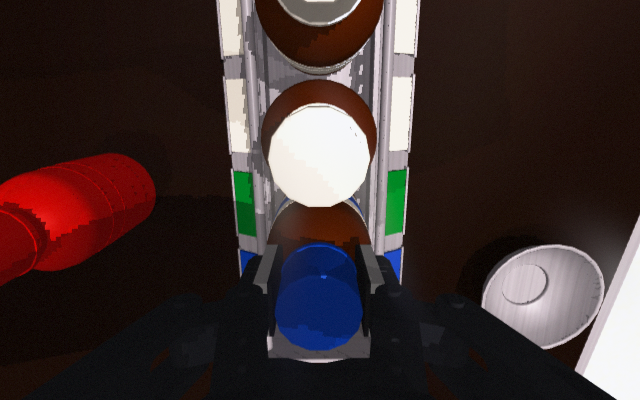

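View pics/s2.png

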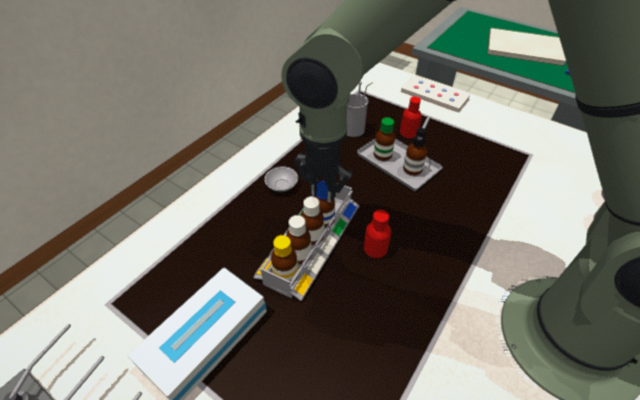

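The blue cap is held between the pads at about (320,300), and the grip width is 33.5 mm. I'll slide it along to the −y end.

```bash
python3 -m pendant '[[0,0,2,0],[0,0,4,0],[0,0,5,0],[0,0,5,0],[0,0,5,0],[0,0,5,0],[0,0,5,0],[0,0,5,0],[0,0,5,0],[0,0,4,0],[0,0,2,0],[0,0,0,0]]'
python3 -m pendant '[[0,0,2,0],[0,0,2,0],[0,0,1,0],[0,0,0,0]]'
python3 - <<'E'
from h import *
snap('wrist','w3')
E
```

```text
clock: 4.42
position: [0.5905, 0.0002, 0.1003]
tool_rot: [-1.221, 1.571, -2.668]
force: [-1.0, 2.6, 4.5]
grip_width: 0.0333
clock: 4.92
position: [0.5911, -0.0047, 0.1003]
tool_rot: [0.223, 1.571, -1.223]
force: [0.2, 2.5, 3.7]
grip_width: 0.0337
```

View pics/w3.png

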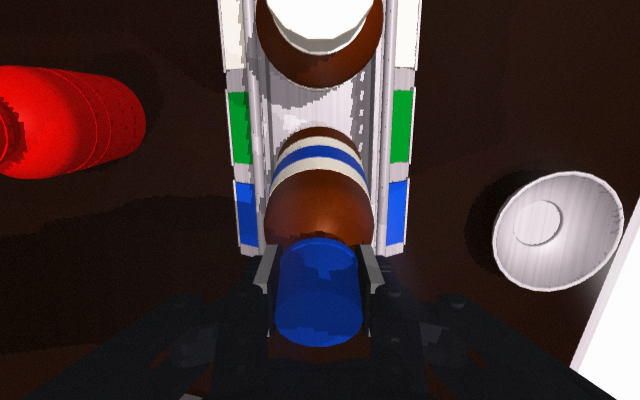

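```bash
python3 - <<'E'
from h import *
for n in ['side','scene']:
    d=snap(n,n+'3'); 
    x0,y0=(270,130) if n=='side' else (270,110)
    cv2.imwrite(f'pics/{n}3_c.png',cv2.resize(d['img'][y0:y0+110,x0:x0+150,::-1],None,fx=5,fy=5,interpolation=cv2.INTER_CUBIC))
E
```

```text
(no output)
```

View pics/side3_c.png

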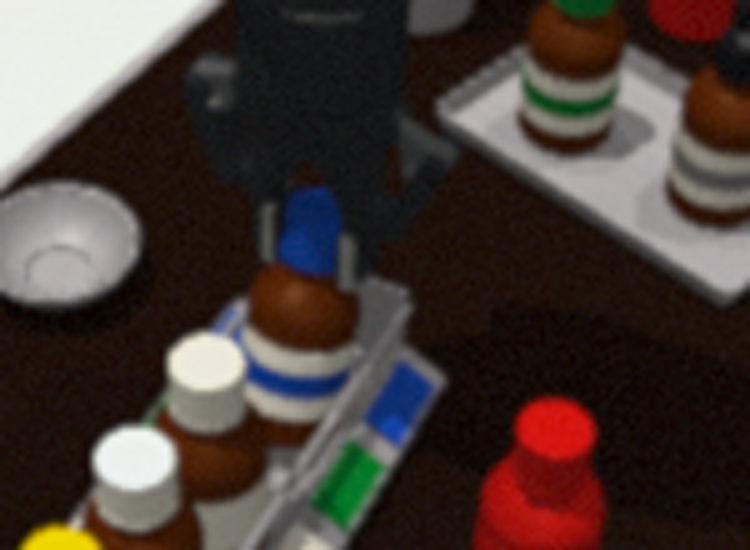

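View pics/scene3_c.png

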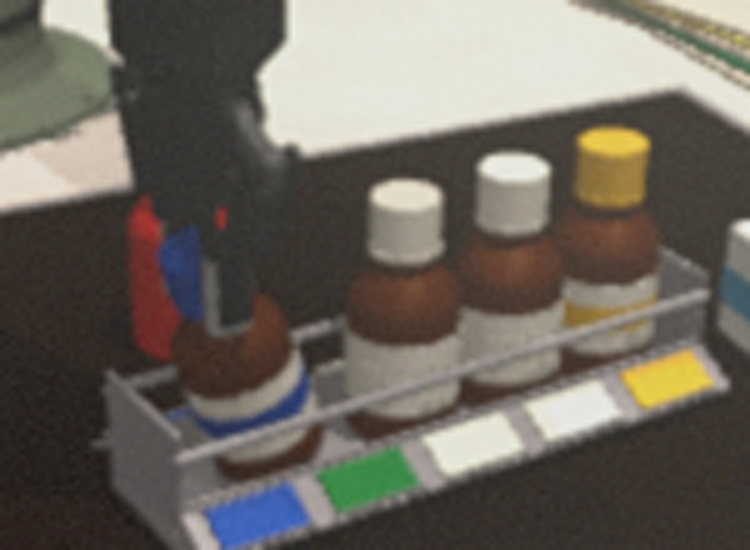

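The picture shows the blue bottle leaning about 0.3 rad: its base lagged while the cap was pulled. I'll back up slowly to right it.

```bash
python3 -m pendant '[[0,0,-2,0],[0,0,-3,0],[0,0,-3,0],[0,0,-3,0],[0,0,-3,0],[0,0,-3,0],[0,0,-2,0],[0,0,0,0]]'
python3 - <<'E'
from h import *
for n in ['scene']:
    d=snap(n,n+'4'); 
    x0,y0=(270,110)
    cv2.imwrite(f'pics/{n}4_c.png',cv2.resize(d['img'][y0:y0+110,x0:x0+150,::-1],None,fx=5,fy=5,interpolation=cv2.INTER_CUBIC))
E
```

```text
clock: 6.08
position: [0.5886, 0.0144, 0.1002]
tool_rot: [-1.557, 1.57, -3.003]
force: [0.7, -1.3, 2.1]
grip_width: 0.0334
```

View pics/scene4_c.png

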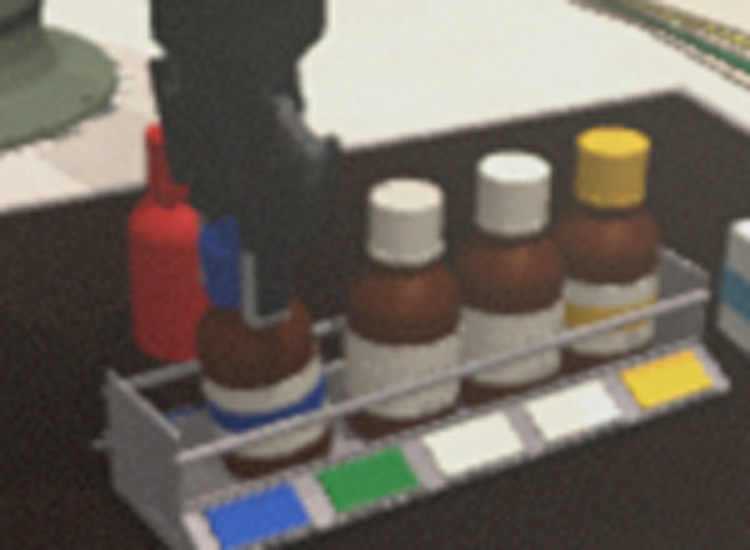

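```bash
python3 -m pendant '[[0,0,-2,0],[0,0,-3,0],[0,0,-3,0],[0,0,-3,0],[0,0,-1,0],[0,0,0,0]]'
python3 - <<'E'
from h import *
snap('wrist','w5')
for n in ['scene']:
    d=snap(n,n+'5'); 
    x0,y0=(270,110)
    cv2.imwrite(f'pics/{n}5_c.png',cv2.resize(d['img'][y0:y0+110,x0:x0+150,::-1],None,fx=5,fy=5,interpolation=cv2.INTER_CUBIC))
E
```

```text
clock: 6.88
position: [0.5872, 0.0263, 0.1003]
tool_rot: [-2.182, 1.571, 2.655]
force: [-1.0, 0.4, 1.0]
grip_width: 0.0331
```

View pics/scene5_c.png

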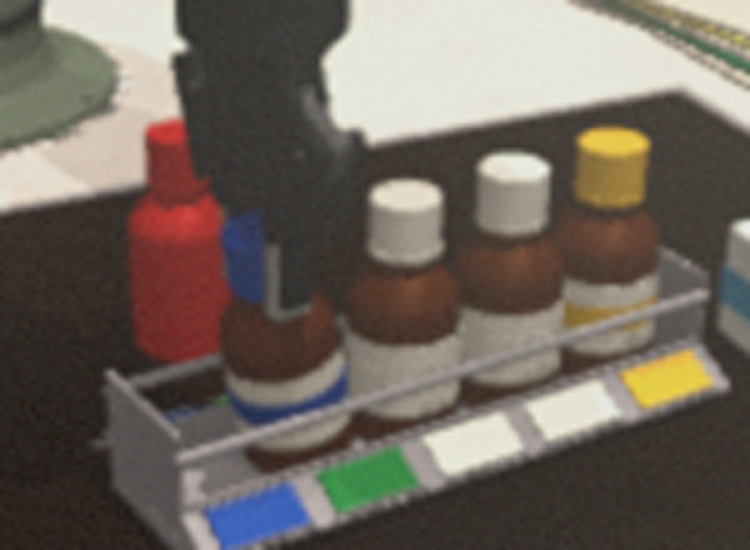

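View pics/w5.png

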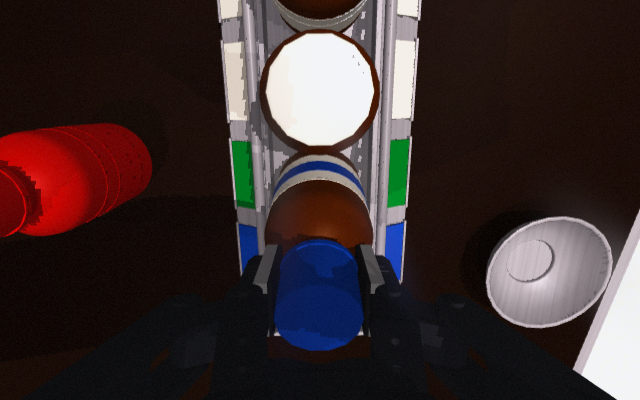

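```bash
python3 -m pendant '[[0,0,0,0],[0,0,0,0],[0,0,0,0],[0,0,0,0]]' 0.4
python3 -m pendant '[[-5,0,0,0],[-10,0,0,0],[-15,0,0,0],[-20,0,0,0],[-20,0,0,0],[-15,0,-5,0],[-5,0,-10,0],[0,0,-10,0],[0,0,0,0],[0,0,0,0]]' 
python3 - <<'E'
from h import *
d=snap('wrist','w6')
o=bot.observe(); p=o['position']; print(p)
E
```

```text
clock: 7.48
position: [0.5872, 0.0262, 0.1003]
tool_rot: [-2.71, 1.571, 2.127]
force: [0.6, 0.2, 0.8]
grip_width: 0.0598
clock: 8.72
position: [0.5839, 0.0508, 0.1897]
tool_rot: [-1.315, 1.57, -2.761]
force: [-0.2, -0.7, 0.1]
grip_width: 0.0598
[0.58396872 0.0506603  0.1898316 ]
```

View pics/w6.png

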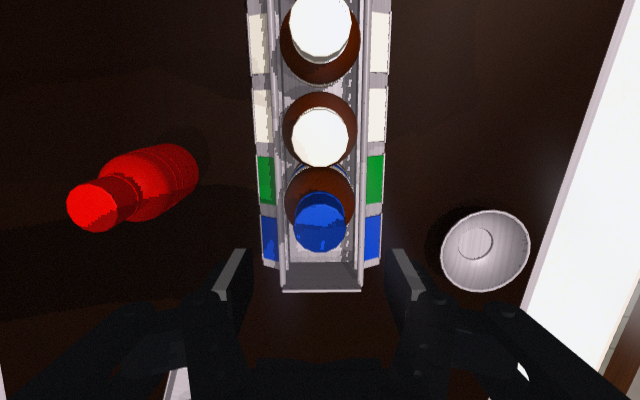

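```bash
cat >> h.py <<'E'
yv=np.array([.992,.124]);zv=np.array([.124,-.992])
def rel(d,n,u,v,z,p=None):
    p=bot.observe()['position'] if p is None else p
    q=atz(d,u,v,z)[:2]; e=q-p[:2]; print(n,np.round(q,4),'toolyz mm',np.round([e@yv*1e3,e@zv*1e3],1))
def tags(d):
    hsv=cv2.cvtColor(d['img'],cv2.COLOR_RGB2HSV)
    for n,lo,hi in [('green',(50,120,40),(75,255,255)),('blue',(105,120,40),(125,255,255))]:
        m=cv2.inRange(hsv,lo,hi); k,_,st,c=cv2.connectedComponentsWithStats(m)
        for i in range(1,k):
            if st[i,4]>100: rel(d,n+str(st[i]),*c[i],.02)
E
python3 - <<'E'
from h import *
d=load('w6')
for n,u,v in [('b',319.5,222.5),('w2',320,137),('w1',320,27)]: rel(d,n,u,v,.135)
rel(d,'cheek',320,290,.066)
tags(d)
E
```

```text
b [0.5838 0.0504] toolyz mm [-0.2  0.3]
w2 [0.5775 0.1025] toolyz mm [  0.  -52.2]
w1 [0.5703 0.1595] toolyz mm [  -0.  -109.7]
cheek [ 0.5957 -0.0386] toolyz mm [ 0.5 90. ]
green[366 155  17  49 727] [0.6352 0.0585] toolyz mm [51.8 -1.4]
green[258 157  18  48 718] [0.5339 0.0447] toolyz mm [-50.4  -0.3]
blue[ 293  191   53   61 2582] [0.5891 0.0093] toolyz mm [-0.1 41.6]
blue[364 215  17  46 639] [ 6.432e-01 -4.000e-04] toolyz mm [52.4 58. ]
blue[261 216  18  45 645] [ 0.542  -0.0141] toolyz mm [-49.7  59. ]
```

The blue bottle only pivoted and then returned, so the cap is too high a place to pull from. I'll grip the bottle by its body, just above the guard rods, and slide it slowly.

```bash
python3 -m pendant '[[15,0,1.5,0],[20,0,1.5,0],[20,0,0,0],[20,0,0,0],[15,0,0,0],[12,0,0,0],[7,0,0,0],[3,0,0,0],[0,0,0,0],[0,0,0,0]]' 0.85
python3 -m pendant '[[3,0,0,0],[3,0,0,0],[3,0,0,0],[0,0,0,0],[0,0,0,0]]'
python3 - <<'E'
from h import *
snap('wrist','w7')
for n in ['scene']:
    d=snap(n,n+'7'); 
    x0,y0=(270,110)
    cv2.imwrite(f'pics/{n}7_c.png',cv2.resize(d['img'][y0:y0+110,x0:x0+150,::-1],None,fx=5,fy=5,interpolation=cv2.INTER_CUBIC))
E
```

```text
clock: 10.02
position: [0.5847, 0.048, 0.0787]
tool_rot: [1.599, 1.57, 0.153]
force: [1.7, -0.0, 0.6]
grip_width: 0.0786
clock: 10.65
position: [0.5845, 0.048, 0.0693]
tool_rot: [-1.596, 1.571, -3.042]
force: [-0.5, -0.3, 0.2]
grip_width: 0.0789
```

View pics/scene7_c.png

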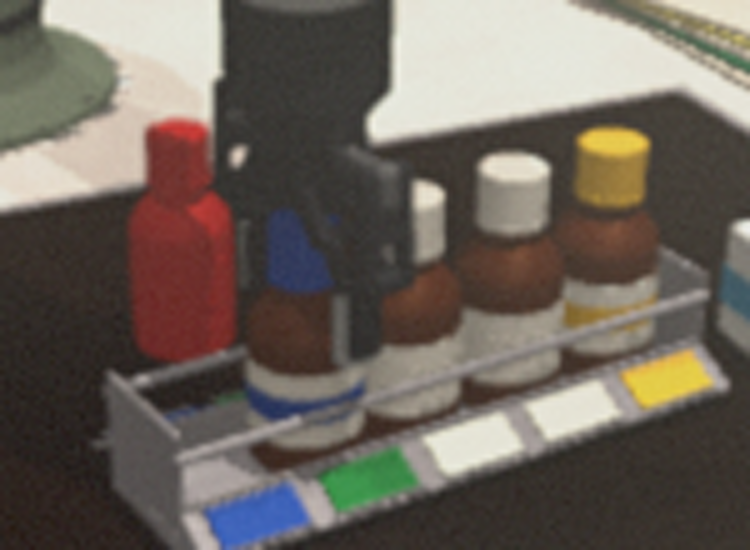

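View pics/w7.png

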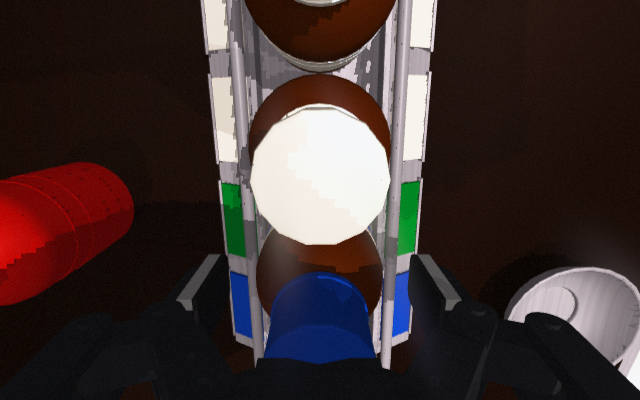

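```bash
python3 -m pendant '[[2,0,0,0],[1,0,0,0],[0,0,0,0]]'
python3 -m pendant '[[0,0,0,0],[0,0,0,0],[0,0,0,0],[0,0,0,0],[0,0,0,0]]' -0.2 20
python3 -m pendant '[[0,0,1,0],[0,0,2,0],[0,0,2,0],[0,0,2,0],[0,0,2,0],[0,0,2,0],[0,0,1,0],[0,0,0,0]]'
python3 - <<'E'
from h import *
snap('wrist','w8')
for n in ['scene']:
    d=snap(n,n+'8'); 
    x0,y0=(270,110)
    cv2.imwrite(f'pics/{n}8_c.png',cv2.resize(d['img'][y0:y0+110,x0:x0+150,::-1],None,fx=5,fy=5,interpolation=cv2.INTER_CUBIC))
E
```

```text
clock: 11.12
position: [0.5844, 0.048, 0.0662]
tool_rot: [-1.684, 1.571, -3.13]
force: [-0.0, -0.2, 0.2]
grip_width: 0.0791
clock: 11.75
position: [0.5846, 0.048, 0.0665]
tool_rot: [1.488, 1.571, 0.042]
force: [-1.0, 0.4, 6.4]
grip_width: 0.0545
clock: 12.75
position: [0.5863, 0.0365, 0.0666]
tool_rot: [2.076, 1.57, 0.63]
force: [-1.0, 3.9, 7.6]
grip_width: 0.0548
```

View pics/scene8_c.png

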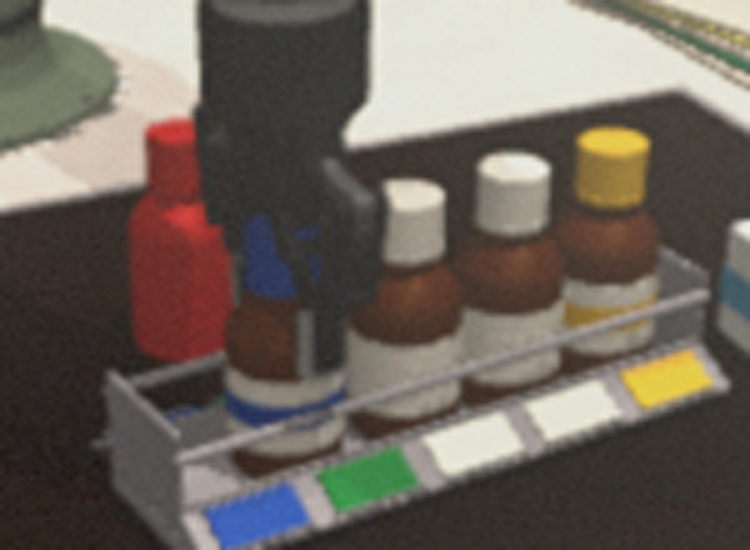

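View pics/w8.png

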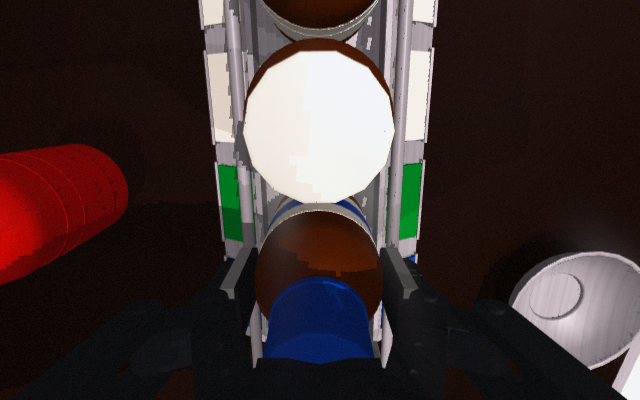

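```bash
python3 -m pendant '[[0,0,1,0],[0,0,2,0],[0,0,3,0],[0,0,3,0],[0,0,3,0],[0,0,3,0],[0,0,3,0],[0,0,3,0],[0,0,2,0],[0,0,1,0],[0,0,0,0]]'
python3 - <<'E'
from h import *
for n in ['scene']:
    d=snap(n,n+'9'); 
    x0,y0=(270,110)
    cv2.imwrite(f'pics/{n}9_c.png',cv2.resize(d['img'][y0:y0+110,x0:x0+150,::-1],None,fx=5,fy=5,interpolation=cv2.INTER_CUBIC))
E
```

```text
clock: 14.22
position: [0.5891, 0.0122, 0.0665]
tool_rot: [1.886, 1.57, 0.44]
force: [-2.0, 3.4, 9.6]
grip_width: 0.0546
```

View pics/scene9_c.png

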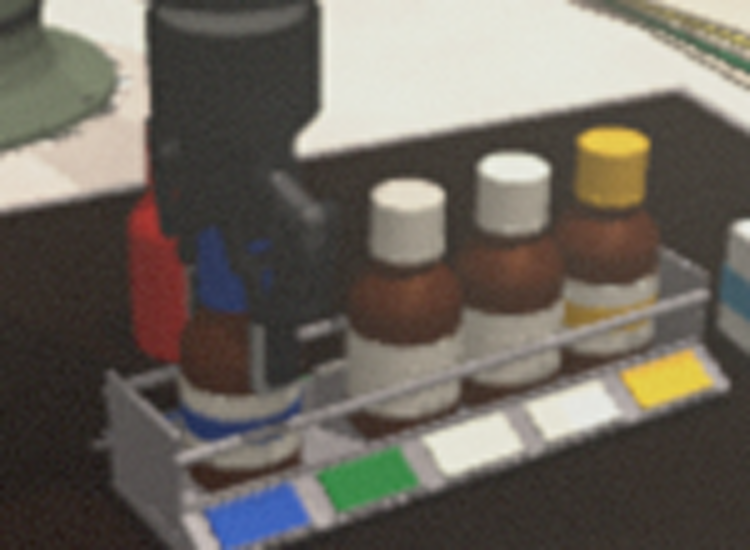

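```bash
python3 -m pendant '[[0,0,1,0],[0,0,2,0],[0,0,3,0],[0,0,3,0],[0,0,3,0],[0,0,3,0],[0,0,2,0],[0,0,1,0],[0,0,0,0]]'
python3 - <<'E'
from h import *
for n in ['scene']:
    d=snap(n,n+'10'); 
    x0,y0=(270,110)
    cv2.imwrite(f'pics/{n}10_c.png',cv2.resize(d['img'][y0:y0+110,x0:x0+150,::-1],None,fx=5,fy=5,interpolation=cv2.INTER_CUBIC))
E
```

```text
clock: 15.4
position: [0.5922, -0.0051, 0.0672]
tool_rot: [1.791, 1.568, 0.345]
force: [-1.3, 5.4, 19.1]
grip_width: 0.0548
```

View pics/scene10_c.png

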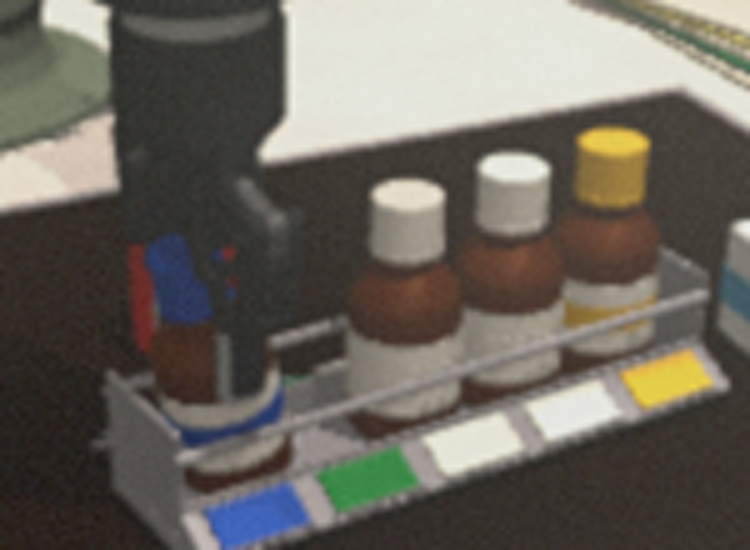

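```bash
python3 -m pendant '[[0,0,-2,0],[0,0,-2,0],[0,0,-2,0],[0,0,0,0]]'
python3 -m pendant '[[0,0,0,0],[0,0,0,0],[0,0,0,0],[0,0,0,0],[0,0,0,0]]' 0.85
python3 -m pendant '[[-5,0,0,0],[-10,0,0,0],[-20,0,0,0],[-25,0,0,0],[-25,0,-10,0],[-15,0,-20,0],[-10,0,-20,0],[0,0,-5,0],[0,0,0,0],[0,0,0,0]]'
python3 - <<'E'
from h import *
snap('wrist','w11')
print(bot.observe()['position'])
for n in ['scene']:
    d=snap(n,n+'11'); 
    x0,y0=(270,110)
    cv2.imwrite(f'pics/{n}11_c.png',cv2.resize(d['img'][y0:y0+110,x0:x0+150,::-1],None,fx=5,fy=5,interpolation=cv2.INTER_CUBIC))
E
```

```text
clock: 15.95
position: [0.5912, 0.0001, 0.0665]
tool_rot: [1.283, 1.569, -0.163]
force: [3.5, 0.7, 6.1]
grip_width: 0.0549
clock: 16.58
position: [0.5903, 0.0001, 0.0662]
tool_rot: [-1.306, 1.57, -2.753]
force: [1.1, 1.3, 5.9]
grip_width: 0.0794
clock: 17.82
position: [0.5834, 0.0542, 0.1756]
tool_rot: [-1.203, 1.57, -2.65]
force: [-0.8, -0.2, -0.6]
grip_width: 0.0792
[0.58346874 0.05418444 0.17571045]
```

View pics/scene11_c.png

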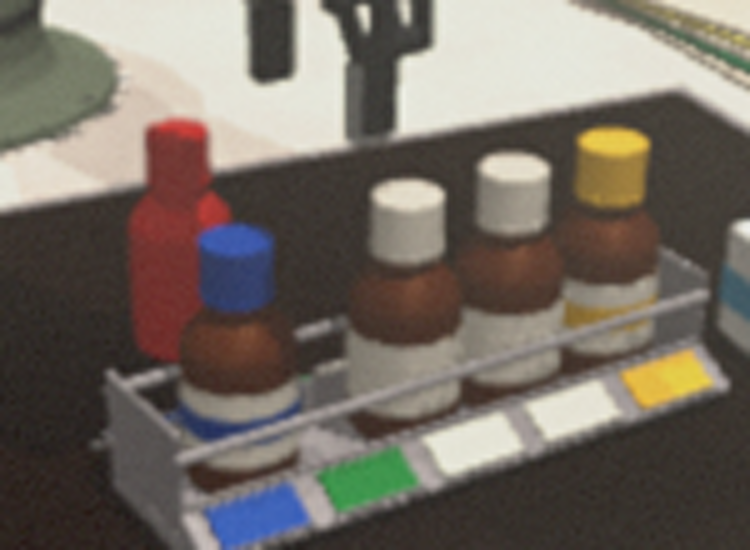

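View pics/w11.png

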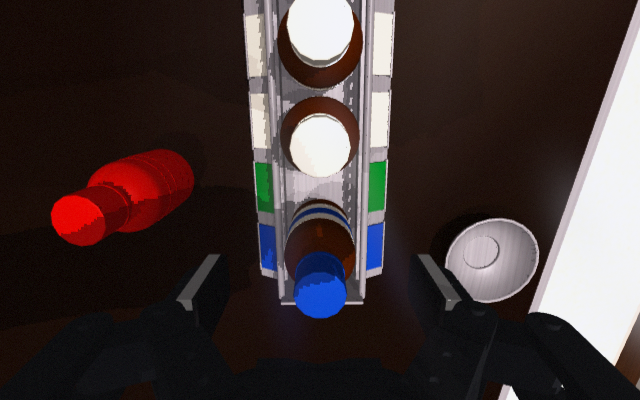

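```bash
python3 - <<'E'
from h import *
d=load('w11')
for n,u,v in [('b',320,292),('w2',319.5,145),('w1',320,32)]: rel(d,n,u,v,.135)
C=load('scene11')
for n,u,v in [('b',270+235/5,110+240/5),('w2',270+407/5,110+194/5),('w1',270+513/5,110+167/5),('y',270+612/5,110+140/5)]: rel(C,'scene '+n,u,v,.135)
rel(d,'cheek',320,303,.066); tags(d)
E
```

```text
b [0.5886 0.0138] toolyz mm [-0.  40.7]
w2 [0.5771 0.103 ] toolyz mm [ -0.3 -49.2]
w1 [0.5705 0.158 ] toolyz mm [-1.000e-01 -1.046e+02]
scene b [0.5951 0.0082] toolyz mm [ 5.8 47.1]
scene w2 [0.5822 0.0995] toolyz mm [  4.3 -45.1]
scene w1 [0.575  0.1593] toolyz mm [   4.6 -105.3]
scene y [0.566  0.2194] toolyz mm [   3.1 -166. ]
cheek [ 0.5955 -0.0392] toolyz mm [ 0.3 94.2]
green[368 161  18  51 760] [0.6353 0.0586] toolyz mm [51.9  2.1]
green[255 163  19  50 748] [0.5337 0.0448] toolyz mm [-50.6   3.1]
blue[289 208  62  23 257] [0.5878 0.0248] toolyz mm [ 0.6 29.7]
blue[366 223  17  47 673] [ 6.433e-01 -4.000e-04] toolyz mm [52.5 61.6]
blue[259 224  18  47 679] [ 0.5418 -0.014 ] toolyz mm [-49.8  62.5]
blue[ 293  251   54   68 2963] [ 0.5966 -0.0491] toolyz mm [1.000e-01 1.041e+02]
```

A 34 mm gap has opened, so I'll put the shut fingers into it and push low on the body.

```bash
python3 -m pendant '[[0,0,-2,0],[10,0,-2,0],[20,0,0,0],[20,0,0,0],[20,0,0,0],[15,0,0,0],[12,0,0,0],[8,0,0,0],[4,0,0,0],[1,0,0,0],[0,0,0,0]]' -1
python3 -m pendant '[[0,0,3,0],[0,0,3,0],[0,0,2,0],[0,0,2,0],[0,0,2,0],[0,0,2,0],[0,0,2,0],[0,0,0,0]]'
python3 - <<'E'
from h import *
print(bot.observe()['position'])
for n in ['scene']:
    d=snap(n,n+'12'); 
    x0,y0=(270,110)
    cv2.imwrite(f'pics/{n}12_c.png',cv2.resize(d['img'][y0:y0+110,x0:x0+150,::-1],None,fx=5,fy=5,interpolation=cv2.INTER_CUBIC))
E
```

```text
clock: 19.3
position: [0.5833, 0.0589, 0.0666]
tool_rot: [1.604, 1.57, 0.158]
force: [-0.2, 0.4, -0.1]
grip_width: -0.0001
clock: 20.3
position: [0.5851, 0.0427, 0.0663]
tool_rot: [-0.404, 1.571, -1.85]
force: [0.8, -0.1, 0.9]
grip_width: 0.0
[0.58512967 0.0427382  0.06626885]
```

View pics/scene12_c.png

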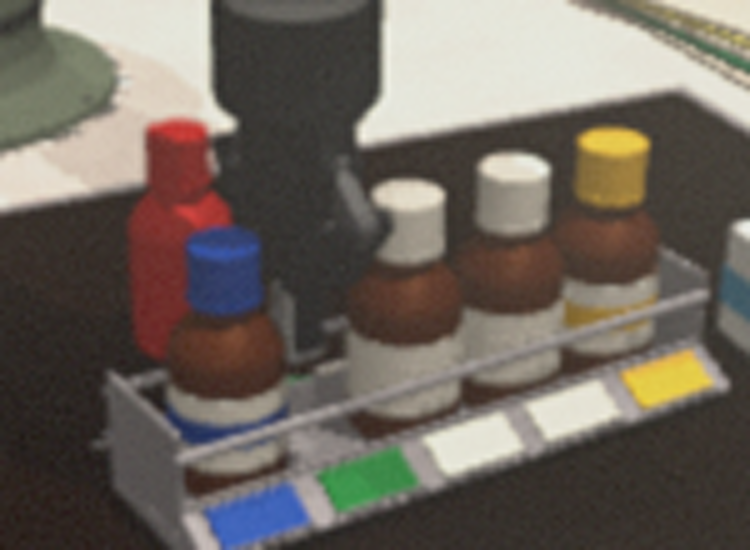

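It slides upright now. I'll push on to the end.

```bash
python3 -m pendant '[[0,0,1,0],[0,0,2,0],[0,0,2,0],[0,0,2,0],[0,0,2,0],[0,0,1,0],[0,0,0,0]]'
python3 - <<'E'
from h import *
print(bot.observe()['position'],bot.observe()['force'])
for n in ['scene']:
    d=snap(n,n+'13'); 
    x0,y0=(270,110)
    cv2.imwrite(f'pics/{n}13_c.png',cv2.resize(d['img'][y0:y0+110,x0:x0+150,::-1],None,fx=5,fy=5,interpolation=cv2.INTER_CUBIC))
E
```

```text
clock: 21.22
position: [0.5864, 0.033, 0.0663]
tool_rot: [0.124, 1.571, -1.322]
force: [0.3, 0.6, -0.3]
grip_width: -0.0001
[0.58638296 0.03295794 0.06627093] [ 0.30594114  0.59976871 -0.28175514]
```

View pics/scene13_c.png

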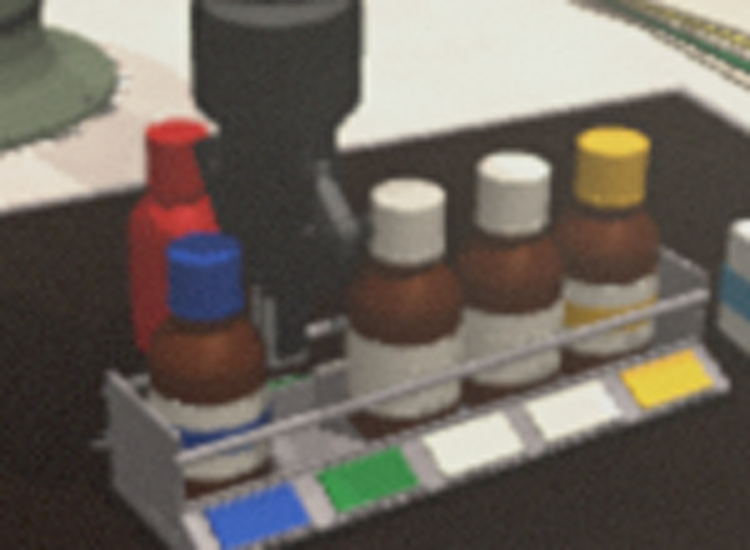

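```bash
python3 -m pendant '[[0,0,-4,0],[0,0,-8,0],[0,0,-8,0],[0,0,-4,0],[0,0,-3,0],[0,0,-2,0],[0,0,-2,0],[0,0,-2,0],[0,0,-2,0],[0,0,-2,0],[0,0,-1,0],[0,0,0,0]]'
python3 - <<'E'
from h import *
print(bot.observe()['position'],bot.observe()['force'])
for n in ['scene']:
    d=snap(n,n+'14'); 
    x0,y0=(270,110)
    cv2.imwrite(f'pics/{n}14_c.png',cv2.resize(d['img'][y0:y0+110,x0:x0+150,::-1],None,fx=5,fy=5,interpolation=cv2.INTER_CUBIC))
E
```

```text
clock: 22.78
position: [0.5816, 0.0709, 0.0663]
tool_rot: [-2.348, 1.571, 2.489]
force: [0.5, -0.6, -0.4]
grip_width: -0.0003
[0.58161403 0.07088425 0.06626279] [ 0.50194961 -0.62404264 -0.43879072]
```

View pics/scene14_c.png

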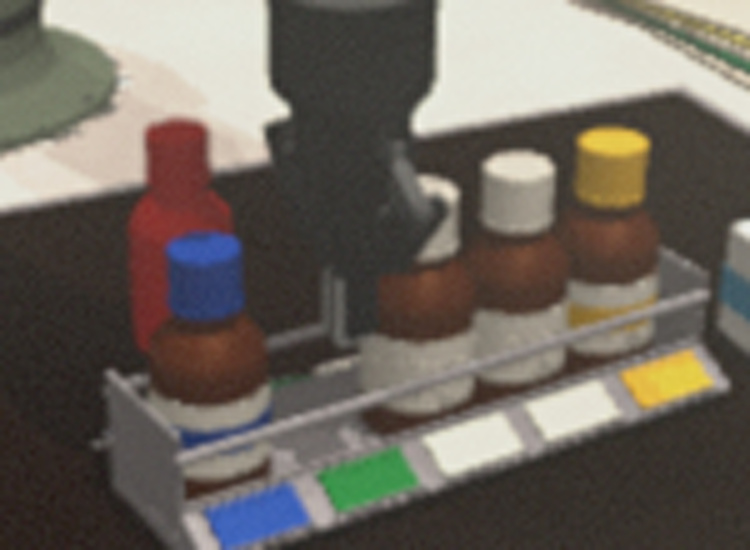

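```bash
python3 -m pendant '[[0,0,-1,0],[0,0,-2,0],[0,0,-2,0],[0,0,0,0],[0,0,1.5,0],[0,0,2,0],[-15,0,0,0],[-30,0,0,0],[-40,0,0,0],[-40,0,10,0],[-20,-2,30,0],[-8,-4,40,0]]'
python3 -m pendant '[[0,-4,45,0],[0,-4,45,0],[0,-4,45,0],[0,-4,40,0],[0,-2,25,0],[0,0,8,0],[0,0,0,0],[0,0,0,0]]' 0.6
python3 - <<'E'
from h import *
d=snap('wrist','w15'); c=snap('scene','c15'); print(bot.observe()['position'])
cv2.imwrite('pics/c15_c.png',cv2.resize(c['img'][110:220,270:420,::-1],None,fx=5,fy=5,interpolation=cv2.INTER_CUBIC))
E
```

```text
clock: 24.32
position: [0.586, -0.0078, 0.2219]
tool_rot: [1.655, 1.568, 0.211]
force: [-0.4, -0.5, -0.5]
grip_width: 0.0003
clock: 25.32
position: [0.5937, -0.215, 0.2196]
tool_rot: [2.637, 1.57, 1.193]
force: [0.2, -0.5, -0.2]
grip_width: 0.0682
[ 0.59367523 -0.21529461  0.21947133]
```

View pics/c15_c.png

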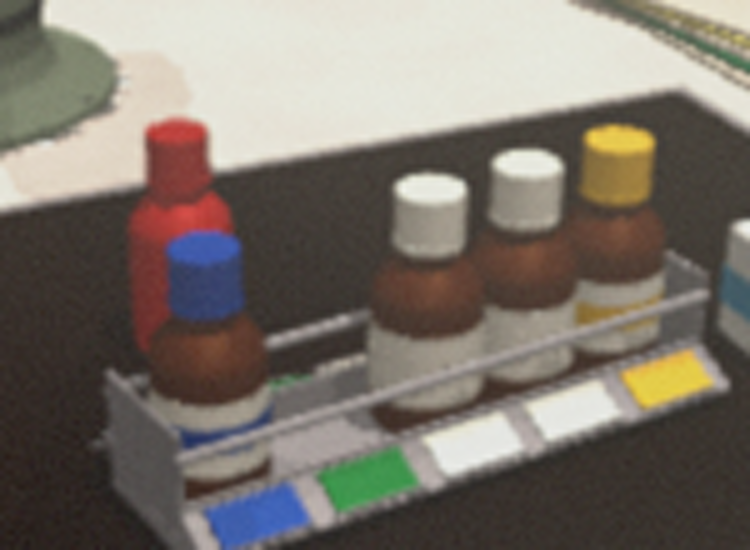

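View pics/w15.png

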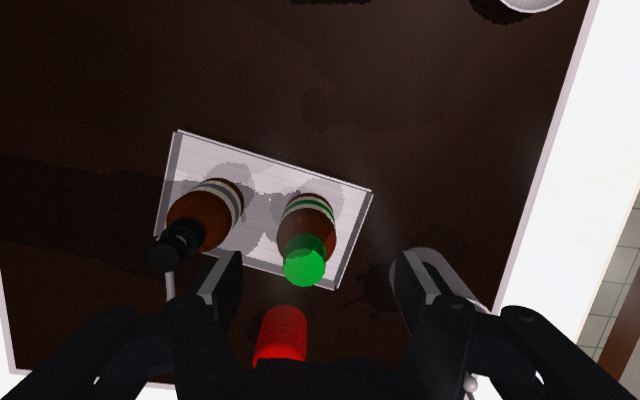

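View pics/c15.png

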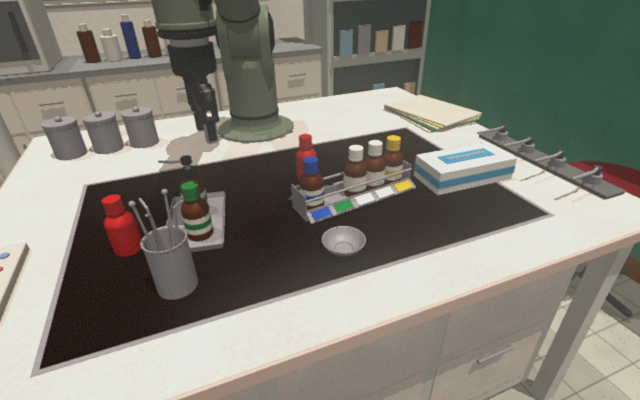

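```bash
python3 - <<'E'
from h import *
d=load('w15')
rel(d,'green',304.5,267,.128)
rel(d,'red near',285,310,.125)
C=load('c15'); S=load('side0')
rel(C,'green',190,188.5,.128); rel(S,'greenS',387.8,121.4,.128)
rel(C,'jar rim',166,240,.11); rel(S,'jarS',353,100,.11)
rel(C,'red top',114,201,.128);rel(S,'redS',415,99.5,.128)
for u,v in [(135,204),(149,207),(165,192),(177,197)]: rel(C,'instr',u,v,.2)
rel(C,'spray',186,160,.153); rel(d,'spray',165,255,.153)
E
```

```text
green [ 0.5887 -0.2664] toolyz mm [-11.3  50.1]
red near [ 0.5774 -0.3084] toolyz mm [-27.7  90.4]
green [ 0.6074 -0.2681] toolyz mm [ 7.  54.1]
greenS [ 0.5868 -0.2678] toolyz mm [-13.3  51.2]
jar rim [ 0.738  -0.3232] toolyz mm [129.8 125. ]
jarS [ 0.7339 -0.3241] toolyz mm [125.7 125.3]
red top [ 0.5976 -0.4063] toolyz mm [-19.8 190. ]
redS [ 0.5733 -0.4081] toolyz mm [-44.2 188.7]
instr [ 0.7573 -0.3484] toolyz mm [145.8 152.3]
instr [ 0.7749 -0.3289] toolyz mm [165.7 135.1]
instr [ 0.738  -0.3048] toolyz mm [132.1 106.7]
instr [ 0.7618 -0.2882] toolyz mm [157.7  93.2]
spray [ 0.5245 -0.2636] toolyz mm [-74.6  39.4]
spray [ 0.4931 -0.2561] toolyz mm [-104.8   28.1]
```

```bash
python3 -m pendant '[[0,-5,20,0],[0,-5,20,0],[10,-1.5,10.5,0],[25,0,0,0],[25,0,0,0],[25,0,0,0],[20,0,0,0],[12,0,0,0],[6,0,0,0],[2,0,0,0],[0,0,0,0]]'
python3 - <<'E'
from h import *
d=snap('wrist','w16'); print(bot.observe()['position'])
E
```

```text
clock: 26.8
position: [0.5886, -0.2681, 0.0948]
tool_rot: [1.057, 1.57, -0.389]
force: [-1.0, 0.6, -0.1]
grip_width: 0.0684
[ 0.58863656 -0.26814188  0.09488034]
```

View pics/w16.png

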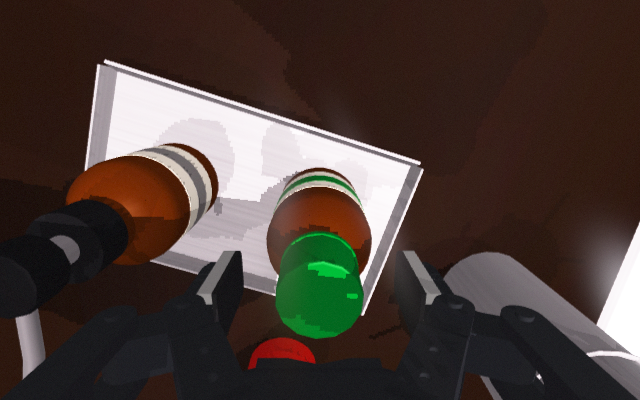

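```bash
python3 -m pendant '[[0,0,-1.5,0],[0,0,0,0],[0,0,0,0],[0,0,0,0],[0,0,0,0],[0,0,0,0],[0,0,0,0]]' -0.7 45
python3 -m pendant '[[-3,0,0,0],[-6,0,0,0],[-10,0,0,0],[-20,0,0,0],[-25,0,0,0],[-30,0,0,0],[-30,0,0,0],[-25,0,0,0],[-15,0,0,0],[-6,0,0,0],[0,0,0,0]]'
python3 - <<'E'
from h import *
d=snap('wrist','w17');d=snap('scene','c17'); print(bot.observe()['position'])
E
```

```text
clock: 27.72
position: [0.5884, -0.2665, 0.0947]
tool_rot: [1.317, 1.57, -0.129]
force: [0.3, 0.6, 7.0]
grip_width: 0.0327
clock: 29.1
position: [0.5881, -0.2665, 0.2642]
tool_rot: [-2.046, 1.571, 2.791]
force: [0.2, 0.0, -2.2]
grip_width: 0.0327
[ 0.5878341  -0.26637107  0.26343208]
```

View pics/c17.png

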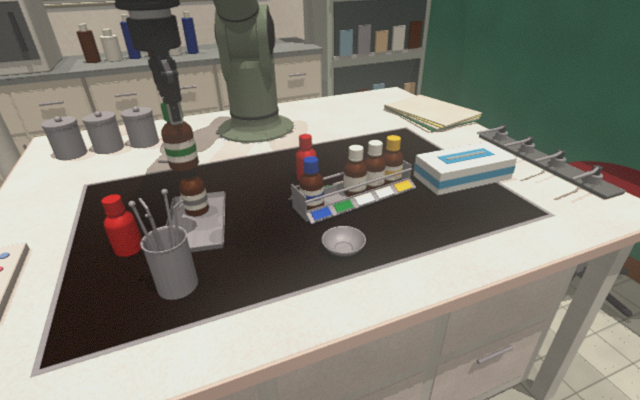

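View pics/w17.png

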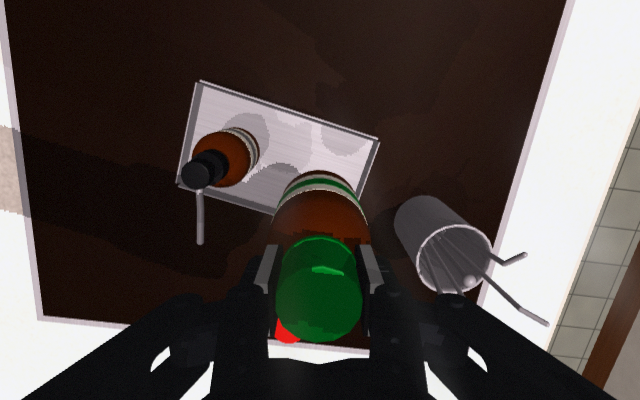

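```bash
python3 -m pendant '[[0,1,-10,0],[0,2,-20,0],[0,3,-30,0],[0,4.5,-40,0],[0,4.5,-40,0],[0,4.5,-40,0],[0,4.5,-40,0],[0,4.5,-40,0],[0,3.5,-28,0],[0,2.2,-18,0],[0,1,-8,0],[0,0.5,-3.4,0]]'
python3 -m pendant '[[0,0,0,0],[0,0,0,0]]'
python3 - <<'E'
from h import *
d=snap('wrist','w18');d=snap('scene','c18');s=snap('side','s18'); print(bot.observe()['position'])
cv2.imwrite('pics/c18_c.png',cv2.resize(d['img'][60:220,270:430,::-1],None,fx=3.7,fy=3.7,interpolation=cv2.INTER_CUBIC))
cv2.imwrite('pics/s18_c.png',cv2.resize(s['img'][80:300,240:400,::-1],None,fx=2.7,fy=2.7,interpolation=cv2.INTER_CUBIC))
E
```

```text
clock: 30.7
position: [0.584, 0.0527, 0.2643]
tool_rot: [-0.44, 1.57, -1.886]
force: [-0.4, -0.3, -2.2]
grip_width: 0.0327
clock: 30.95
position: [0.5841, 0.0521, 0.2643]
tool_rot: [-0.444, 1.571, -1.891]
force: [-0.1, -0.1, -1.7]
grip_width: 0.0335
[0.58411939 0.05238962 0.26427752]
```

View pics/c18_c.png

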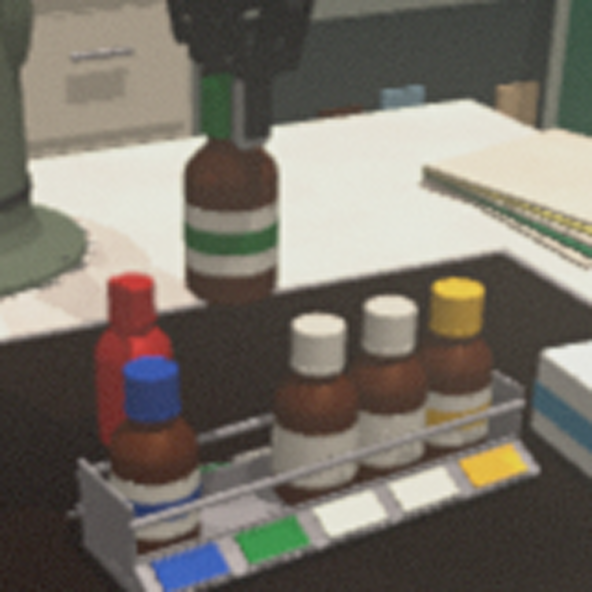

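View pics/w18.png

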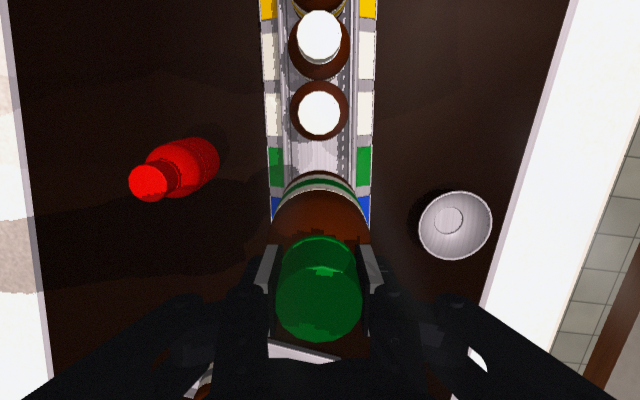

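View pics/s18_c.png

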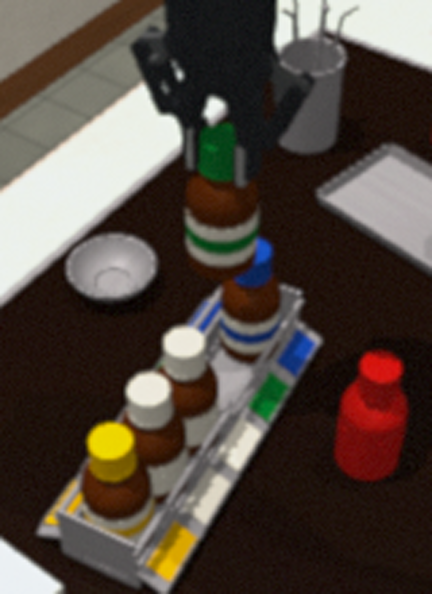

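```bash
python3 - <<'E'
from h import *
d=load('w18');C=load('c18');S=load('s18')
for n,u,v in [('w2',319.5,112),('w1',319.5,36)]: rel(d,n,u,v,.135)
for n,u,v in [('b',152,372),('w2',318,328),('w1',389,309),('y',457,291)]: rel(C,'scene '+n,270+u/3.7,60+v/3.7,.135)
for n,u,v in [('w2',184,341),('w1',149,387),('y',111,440)]: rel(S,'side '+n,240+u/2.7,80+v/2.7,.135)
tags(d)
# bottom of held bottle, predicted outline at z=.1726: project circle edges
zb=.2643-.0917
p=bot.observe()['position']
for k in [(.028,0),(-.028,0),(0,.028),(0,-.028)]:
  print(np.round((proj(C,[p[0]+k[0],p[1]+k[1],zb])-[270,60])*3.7), np.round((proj(S,[p[0]+k[0],p[1]+k[1],zb])-[240,80])*2.7))
E
```

```text
w2 [0.5764 0.1154] toolyz mm [  0.2 -63.5]
w1 [0.5697 0.169 ] toolyz mm [   0.2 -117.5]
scene b [ 0.6017 -0.0085] toolyz mm [ 9.9 62.5]
scene w2 [0.5858 0.1095] toolyz mm [  8.7 -56.5]
scene w1 [0.5781 0.1645] toolyz mm [   7.9 -111.9]
scene y [0.5707 0.2197] toolyz mm [   7.4 -167.7]
side w2 [0.576  0.1136] toolyz mm [ -0.5 -61.8]
side w1 [0.5697 0.1678] toolyz mm [  -0.  -116.3]
side y [0.5616 0.2244] toolyz mm [  -1.  -173.4]
green[356 146  15  41 521] [0.635  0.0581] toolyz mm [51.2  0.7]
green[269 148  15  39 518] [0.5344 0.0445] toolyz mm [-50.3   1.6]
green[283 179  76  25 300] [0.59  0.029] toolyz mm [ 2.9 24. ]
green[ 276  235   87  108 7506] [ 0.6035 -0.1103] toolyz mm [ -1.  163.8]
blue[271 197  10  21 108] [ 0.5364 -0.0008] toolyz mm [-53.9  46.9]
blue[358 196  11  28 179] [0.6448 0.0098] toolyz mm [55.  49.8]
[253. 303.] [192. 247.]
[216. 270.] [248. 274.]
[276. 279.] [199. 280.]
[191. 294.] [239. 241.]
```

```bash
python3 -m pendant '[[5,0,-1,0],[15,0,-1,0],[20,0,0,0],[20,0,0,0],[15,0,0,0],[7,0,0,0],[0,0,0,0],[0,0,0,0]]'
python3 - <<'E'
from h import *
d=snap('wrist','w19');d=snap('scene','c19');s=snap('side','s19'); print(bot.observe()['position'])
cv2.imwrite('pics/c19_c.png',cv2.resize(d['img'][90:220,270:430,::-1],None,fx=4.6,fy=4.6,interpolation=cv2.INTER_CUBIC))
cv2.imwrite('pics/s19_c.png',cv2.resize(s['img'][120:300,240:390,::-1],None,fx=3.3,fy=3.3,interpolation=cv2.INTER_CUBIC))
E
```

```text
clock: 32.1
position: [0.5842, 0.0549, 0.1829]
tool_rot: [1.608, 1.57, 0.162]
force: [0.8, 0.6, -2.1]
grip_width: 0.0331
[0.58405801 0.05483069 0.18279366]
```

View pics/c19_c.png

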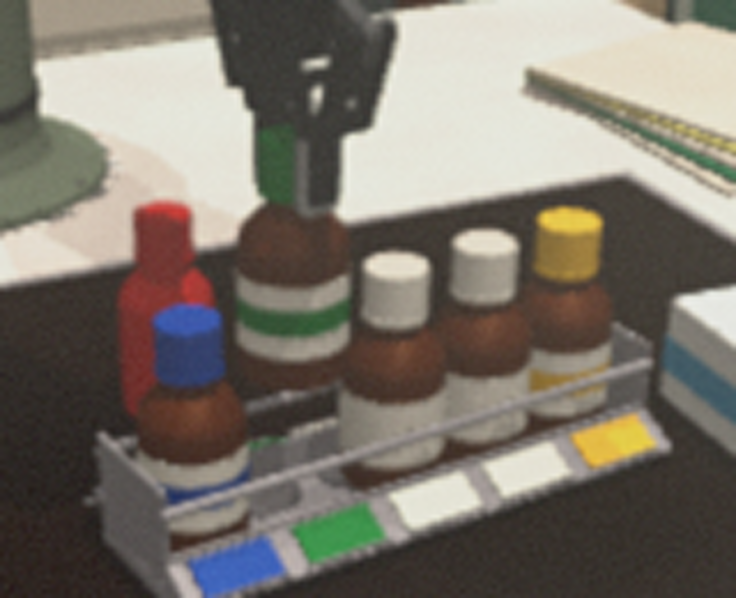

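View pics/s19_c.png

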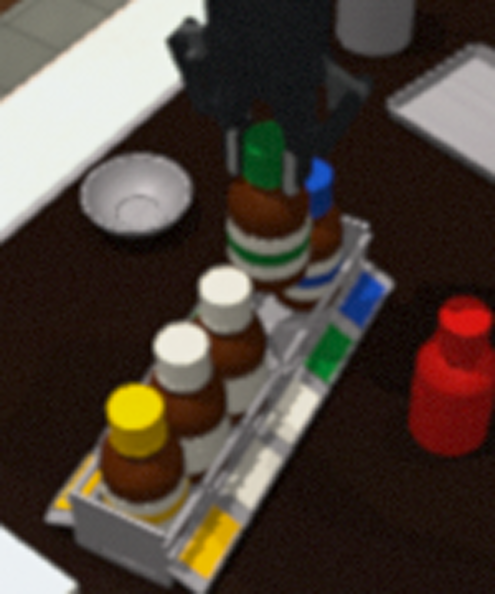

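```bash
python3 -m pendant '[[5,0,0,0],[8,0,0,0],[8,0,0,0],[8,0,0,0],[8,0,0,0],[8,0,0,0],[8,0,0,0],[8,0,0,0],[6,0,0,0],[3,0,0,0],[0,0,0,0]]'
python3 - <<'E'
from h import *
d=snap('scene','c20');s=snap('wrist','w20'); print(bot.observe()['position'])
cv2.imwrite('pics/c20_c.png',cv2.resize(d['img'][90:220,270:430,::-1],None,fx=4.6,fy=4.6,interpolation=cv2.INTER_CUBIC))
E
```

```text
clock: 33.62
position: [0.5838, 0.0549, 0.1122]
tool_rot: [-1.581, 1.571, -3.027]
force: [-1.3, 0.3, -1.2]
grip_width: 0.0328
[0.58397714 0.05484745 0.11251594]
```

View pics/c20_c.png

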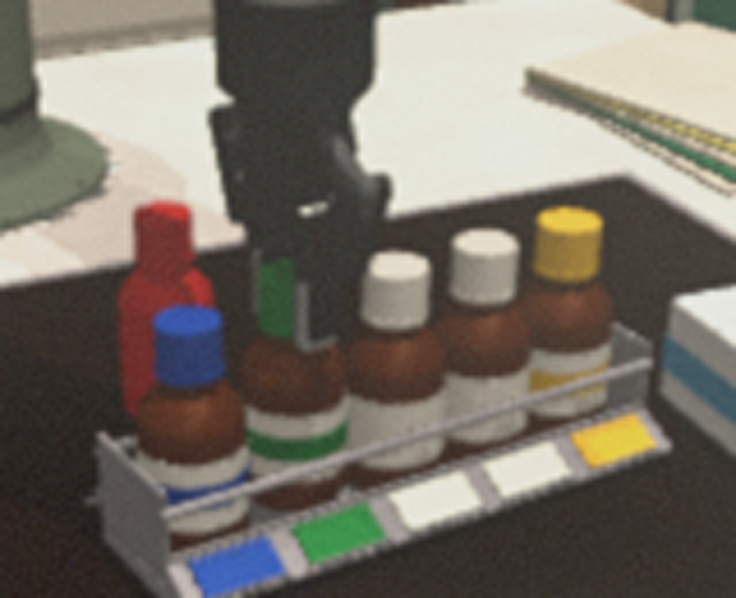

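View pics/w20.png

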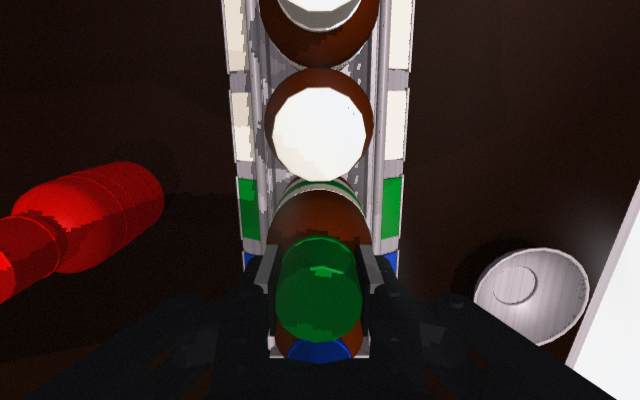

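It's in cleanly. About 10 mm remains, so I'll lower until it touches.

```bash
python3 -m pendant '[[3,0,0,0],[3,0,0,0],[2,0,0,0],[1,0,0,0],[0,0,0,0],[0,0,0,0]]'
python3 -m pendant '[[1,0,0,0],[0,0,0,0],[0,0,0,0]]'
```

```text
clock: 34.48
position: [0.5838, 0.0548, 0.1033]
tool_rot: [-0.42, 1.571, -1.866]
force: [-0.2, 0.3, -1.6]
grip_width: 0.0329
clock: 34.85
position: [0.5838, 0.0549, 0.1023]
tool_rot: [-1.872, 1.571, 2.965]
force: [-0.3, 0.7, -1.6]
grip_width: 0.0328
```

```bash
python3 -m pendant '[[0.5,0,0,0],[0.5,0,0,0],[0,0,0,0]]'
python3 -m pendant '[[0.5,0,0,0],[0,0,0,0]]'
```

```text
clock: 35.22
position: [0.584, 0.0549, 0.1017]
tool_rot: [1.536, 1.57, 0.09]
force: [-1.0, -0.5, 5.0]
grip_width: 0.033
clock: 35.48
position: [0.5841, 0.0549, 0.1017]
tool_rot: [1.521, 1.57, 0.075]
force: [-4.3, -1.2, 13.3]
grip_width: 0.0334
```

Contact came at z 0.1017, as predicted. I'll back off 0.5 mm to ease the load, open the fingers and rise.

```bash
python3 -m pendant '[[-0.5,0,0,0],[0,0,0,0]]'
python3 -m pendant '[[0,0,0,0],[0,0,0,0],[0,0,0,0],[0,0,0,0],[0,0,0,0]]' 0.4
python3 -m pendant '[[-5,0,0,0],[-10,0,0,0],[-20,0,0,0],[-25,0,0,0],[-25,0,0,0],[-25,0,0,0],[-15,0,0,0],[-5,0,0,0],[0,0,0,0],[0,0,0,0]]'
python3 - <<'E'
from h import *
w=snap('wrist','w21');d=snap('scene','c21');s=snap('side','s21'); print(bot.observe()['position'])
cv2.imwrite('pics/c21_c.png',cv2.resize(d['img'][90:220,270:430,::-1],None,fx=4.6,fy=4.6,interpolation=cv2.INTER_CUBIC))
cv2.imwrite('pics/s21_c.png',cv2.resize(s['img'][150:300,240:390,::-1],None,fx=4,fy=4,interpolation=cv2.INTER_CUBIC))
tags(w)
E
```

```text
clock: 35.72
position: [0.584, 0.0549, 0.1017]
tool_rot: [1.534, 1.57, 0.088]
force: [-1.4, -0.0, 7.7]
grip_width: 0.0332
clock: 36.35
position: [0.5838, 0.0548, 0.1013]
tool_rot: [-1.43, 1.571, -2.876]
force: [0.4, -0.3, -0.3]
grip_width: 0.0597
clock: 37.6
position: [0.5835, 0.0548, 0.2305]
tool_rot: [-1.554, 1.57, -3.0]
force: [0.6, -0.6, 0.2]
grip_width: 0.0598
[0.58360826 0.05482149 0.23070623]
green[360 153  16  44 603] [0.6351 0.0584] toolyz mm [51.5  2.8]
green[265 154  16  43 595] [0.5342 0.0447] toolyz mm [-50.3   4. ]
green[ 298  174   45   52 1836] [0.5877 0.0239] toolyz mm [ 0.2 31.2]
blue[268 207  16  41 537] [ 0.5423 -0.0144] toolyz mm [-49.6  63.5]
blue[359 206  15  42 540] [ 6.43e-01 -6.00e-04] toolyz mm [52.1 62.4]
blue[ 298  242   43   53 1829] [ 0.5977 -0.0588] toolyz mm [-1.000e-01  1.144e+02]
```

View pics/c21_c.png

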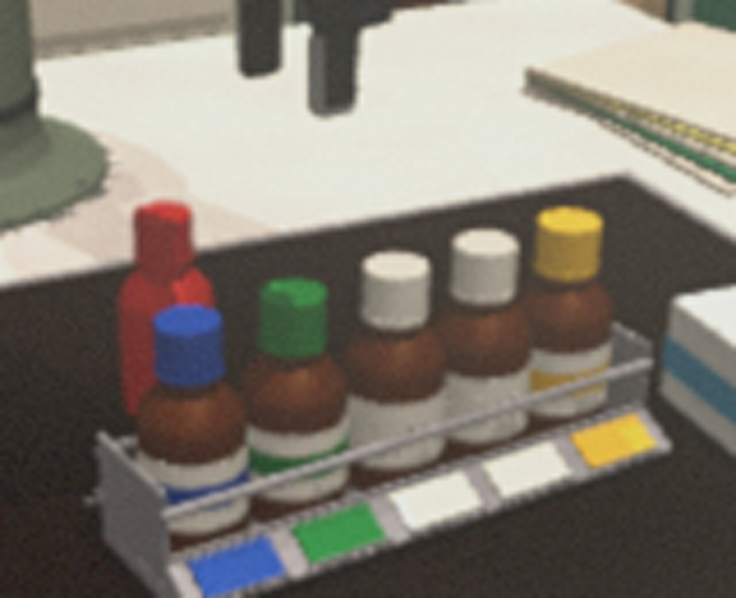

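View pics/w21.png

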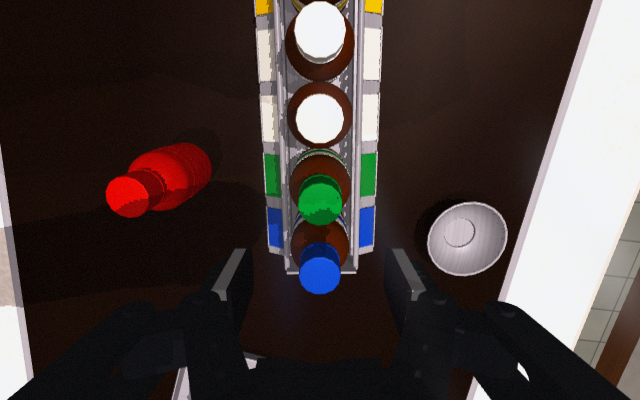

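View pics/s21_c.png

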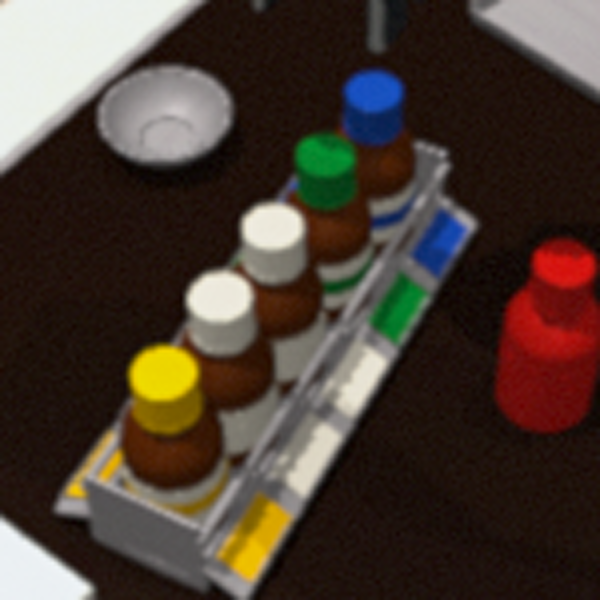

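```bash
python3 - <<'E'
from h import *
d=load('w21');S=load('s21');C=load('c21')
for n,u,v in [('b',319.5,274),('g',320,204.5),('w2',320,118),('w1',320,30)]: rel(d,n,u,v,.135)
for n,u,v in [('b',373,93),('g',327,156),('w2',273,227),('w1',220,294),('y',164,371)]: rel(S,'side '+n,240+u/4,150+v/4,.135)
for n,u,v in [('b',188,322),('g',294,294),('w2',397,266),('w1',486,244),('y',569,220)]: rel(C,'scene '+n,270+u/4.6,90+v/4.6,.135)
E
```

```text
b [ 0.5908 -0.0034] toolyz mm [-0.1 58.6]
g [0.584  0.0536] toolyz mm [0.2 1.3]
w2 [0.5762 0.1152] toolyz mm [  0.1 -60.9]
w1 [0.5693 0.1696] toolyz mm [   0.  -115.7]
side b [ 0.5897 -0.0045] toolyz mm [-1.3 59.6]
side g [0.582  0.0535] toolyz mm [-1.7  1.1]
side w2 [0.575  0.1146] toolyz mm [ -1.1 -60.3]
side w1 [0.5697 0.1684] toolyz mm [   0.3 -114.4]
side y [0.5621 0.2241] toolyz mm [  -0.3 -170.6]
scene b [ 0.599  -0.0079] toolyz mm [ 7.5 64.1]
scene g [0.591  0.0511] toolyz mm [6.9 4.6]
scene w2 [0.5819 0.1124] toolyz mm [  5.5 -57.3]
scene w1 [0.5762 0.167 ] toolyz mm [   6.5 -112.2]
scene y [0.5664 0.2229] toolyz mm [   3.8 -168.8]
```

```bash
python3 -c "from workcell import job_done; print(job_done())"
```

```text
the job is handed in; nothing more can be done
None
```

The green-capped bottle is back in the rack at the green tags. I handed the job in at about 38 s on the robot's clock, and it reports no verdict.

**What I did:**
- I slid the blue bottle to the -y end of the rack, then pushed the whites and yellow a little toward +y.
- I took the green bottle from the tray by its cap and lowered it into the gap. I let it go only after it touched the rack floor (contact at 0.1017 m tool height, as predicted).

**What went wrong on the way:** I first pulled the blue bottle by its cap, and it leaned about 0.3 rad, judged from the pictures; the limit is 0.4. A second try, gripping its body, moved it most of the way but it still leaned about 0.12 rad towards the end. I righted it both times and finished with shut fingers pushing low on the body, which moved it upright.

**Last checks:** In the final pictures all five bottles stand upright on the rack floor, with the gripper open above them. These offsets along the rack come from the wrist and side cameras:

| Bottle | Distance from its place | Limit |
|---|---|---|
| Green | about 2 mm | 18 mm |
| Blue | about 4 mm | 24 mm |
| White (third place) | about 4 mm | 24 mm |
| White (second place) | about 1–2 mm | 24 mm |
| Yellow | about 6 mm (side camera only) | 24 mm |

- **Camera disagreement:** The scene camera read about 4–8 mm more across the rack, and up to about 5 mm differently along it. Even so, the bottles stay within their limits.
- **Bystanders:** I did not touch the spray bottle, tissue box or dish, but I did not measure them again at the end.

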